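# Load the photometer's cell changer and hold its rod out at the red mark

### The job

Check the photometer with its glass standards: with the changer rod still fully in, take the green and the amber standard from the grey stand and seat them upright in the changer beside the clear blank, green in the middle nest and amber in the far one (the one deepest in the instrument), so that the three stand in a row. Then pull the rod out by its black knob, against its spring, until the red ring on it is level with the face of the steel bush, which puts the amber standard in the light beam, and finish holding it there: do not let go, the meter is reading, and the rod must never snap back. Leave the other standards and everything else on the bench where they are.

Things in the scene. Friction and masses are not known exactly. Their poses are not given: they have to be found in the camera images.
- photometer: bench photometer, off-white, 237 mm deep, 275 wide, 84 tall, fixed; position and yaw vary. Origin: bench height, under the light beam; z up; -x points out of the front face (x = -112 mm), the way the rod is pulled; +x goes deeper into the instrument; y runs along the beam. An open well (50 mm wide in y, x = -99 to 90 mm) runs along x through the origin; its rims are 84 mm above the bench.
- console (a point): highest point of the photometer's grey display console, 120 mm above the bench, in the middle of its rear edge; the console covers y = -76 to -202 mm, x = -19 to 109 mm in the photometer's frame
- beam (a point): point 92 mm above the bench on the light beam, midway between two red index lines; fixed to the photometer, axes as photometer. The lines lie on two grey humps, 8 mm high, on the well's rims (44 mm long in x, y = 39 to 63 mm and -39 to -63 mm)
- bush (a point): centre of the outer face of the steel bush (23 mm diameter) in the front face through which the rod slides, 72 mm above the bench; fixed to the photometer
- changer (a joint): pull-out of the changer rod in m: 0 fully in, stop at 0.078. Rod, knob and carriage slide as one (350 g) along the photometer's -x. A spring draws it in: 3 N at 0, rising 70 N/m to 7.8 N at the red mark. At 0.034 its blue ring is level with the bush face (middle nest in the beam), at 0.068 its red ring is (far nest in the beam). Rod in: both rings lie behind the front wall, in the open well.
- knob (a point): centre of the black round knob on the rod's outer end, 72 mm above the bench, at x = -150 mm in the photometer's frame while the rod is in: a cylinder 24 mm in diameter and 26 mm long, its axis along the photometer's x, on a 10 mm rod; 17 mm free between knob and bush when the rod is in. Pinch it from above, fingers on its two sides along the photometer's y. Moves with the rod
- nest_a (a point): centre of the floor of the near (front) round nest of the changer carriage (26 mm bore, 32 mm deep, mouth 32 mm above this point), moves with the carriage; axes as photometer. The blank stands in it; straight above the photometer's origin while the rod is in. Carriage: aluminium block 108 x 46 mm, top 90 mm above the bench, three nests in a row along x, 34 mm apart.
- nest_b (a point): centre of the floor of the middle round nest of the changer carriage (26 mm bore, 32 mm deep, mouth 32 mm above this point), moves with the carriage; axes as photometer. Empty at the start; for the green standard.
- nest_c (a point): centre of the floor of the far round nest of the changer carriage (26 mm bore, 32 mm deep, mouth 32 mm above this point), moves with the carriage; axes as photometer. Empty at the start; for the amber standard.
- blank: the blank: clear glass standard with a white cap, same size as the others, seated in the near nest from the start; it stays there. Origin: centre of its underside.
- std_green: sealed standard: a solid green glass cylinder 22 mm in diameter and 68 mm tall (its lowest 4 mm taper to 16 mm) with a green screw cap (25 mm diameter, 16 mm tall) on top, 84 mm tall in all, about 60 g. Origin: centre of its underside, z up its axis. It starts upright in one of the four holes of the grey stand (which hole varies), sunk 25 mm.
- std_amber: sealed standard: a solid amber-brown glass cylinder 22 mm in diameter and 68 mm tall (its lowest 4 mm taper to 16 mm) with a yellow screw cap (25 mm diameter, 16 mm tall) on top, 84 mm tall in all, about 60 g. Origin: centre of its underside, z up its axis. It starts upright in one of the four holes of the grey stand (which hole varies), sunk 25 mm.
- std_blue: not wanted, leave it in the stand: sealed standard: a solid blue glass cylinder 22 mm in diameter and 68 mm tall (its lowest 4 mm taper to 16 mm) with a blue screw cap (25 mm diameter, 16 mm tall) on top, 84 mm tall in all, about 60 g. Origin: centre of its underside, z up its axis. It starts upright in one of the four holes of the grey stand (which hole varies), sunk 25 mm.
- std_grey: not wanted, leave it in the stand: sealed standard: a solid dark grey glass cylinder 22 mm in diameter and 68 mm tall (its lowest 4 mm taper to 16 mm) with a black screw cap (25 mm diameter, 16 mm tall) on top, 84 mm tall in all, about 60 g. Origin: centre of its underside, z up its axis. It starts upright in one of the four holes of the grey stand (which hole varies), sunk 25 mm.
- stand: grey plastic stand, fixed, 190 x 50 x 32 mm, with four 26 mm holes 25 mm deep in a row along its x axis, at x = -66, -22, 22 and 66 mm; position and yaw vary. Origin: centre of its underside.
- reagent: bystander, leave it alone: amber glass bottle with a yellow cap, 68 mm diameter, 150 mm tall. Origin: centre of its underside.
- wash_bottle: bystander, leave it alone: white wash bottle with a red cap and bent red spout, 72 mm diameter, 190 mm tall. Origin: centre of its underside.
- stick_pot: bystander, leave it alone: white pot of wooden sticks, 76 mm diameter, 155 mm tall. Origin: centre of its underside.
- petri_dish: bystander, leave it alone: clear covered petri dish, 94 mm diameter, 15 mm tall. Origin: centre of its underside.
- forceps: bystander, leave it alone: steel forceps lying flat, 130 mm long, 6 mm high. Origin: centre of its underside.

How it is judged:
By the outcome, as a careful person would: the job done as asked, in the order asked, and still so for the second after the job is handed in, while the arm keeps its last pose, push and grip.
It also fails if it takes over 64 s, if anything falls off the work surface, if the arm or the gripper's body presses on something with over 40 N, if the wrist force passes 120 N, or if a joint passes its speed limit or range.

### The arm

A 7-joint arm with a two-finger parallel gripper is mounted at the origin on the work surface. World frame = base frame: x ahead of the robot, y to its left, z up, the work surface at z = 0. Lengths are in m, angles in rad, forces in N, time in s.
With the tool pointing down it reaches from about 0.425 to 0.875 m from the base axis. Payload 4.7 kg.
Tool frame: the origin (TCP) lies midway between the tips of the shut fingers; the grasp point (between the pads) lies 19 mm behind it; x points along the fingers, z is the direction in which the jaws open and shut, and the axes are right-handed (so a half turn about x gives the same grasp; the last joint's range is limited). The gripper opens to 87 mm and grips with 3 to 60 N. Pads are 19 mm wide; open, the fingers measure 117 mm over their backs; the gripper's body (75 mm by 190 mm) begins 51 mm behind the grasp point.
Start: joints at [-1.188, 0.321, -0.07, 1.45, 0.023, 1.371, -0.057], TCP at [0.234, 0.606, 0.223] pointing down, gripper open.
Joint ranges: [-2.86, 2.86], [-0.3, 2.09], [-1.38, 1.24], [0.06, 2.45], [-1.56, 4.7], [0.09, 2.05], [-2.69, 2.69]. Speed limits (rad/s): [2.57, 2.57, 3.14, 3.14, 3.14, 3.14, 3.14].

### API

Orientations are given as a rotation vector (axis times angle).
In Python, from bench import ctrl gives the robot as it stands.
- The arm moves only by the shell command python3 -m pendant 'ROWS' [OPENING] [FORCE]. ROWS is JSON, a list of rows, each an object with "travel": the shift along the tool's x, y, z in m, a list of three; "twist": the turn about the tool's x in rad. In form: [{"travel": [x, y, z], "twist": twist}, ...]. A call has 1 to 10 rows; each row is the pose to reach, as a shift and turn from the pose measured when the call began, along the tool's axes at that moment; what a row does not reach only later rows make up. A row lasts 1/8 s, in which the tool goes at most 62.5 mm and 10.7 degrees, less where a joint would pass 70% of its speed; a pose out of reach is approached as far as the arm can. A call with a gripper value outside its range is refused whole. OPENING is the opening, from -1 (shut) to 1 (fully open), so that 0 is half open, set as the call begins (- or left out, the last holds). The fingers move at their own pace and stop on an object; FORCE is the grip in N (left out, the last holds). Time passes only in rows, so rows that repeat a pose let the fingers close. It gives the time, the measured TCP pose, the force and the opening at its end, in the units of the state.
- ctrl.get_state(): the state, without advancing time (a new reading comes with each control period).
- ctrl.get_image(name): name is "scene" or "side" or "wrist"; returns the picture (480x640x3 uint8, red, green, blue); there is no depth.
- ctrl.camera_model(name): a dict with "K" (3x3 intrinsics, pixels), "rvec" (rotation vector, rad) and "tvec" (3), from world to camera coordinates, as OpenCV has them; the wrist camera has in their place "T_tool_cam" (4x4, takes a point from camera to tool coordinates, whose origin is the TCP and whose axes are the tool frame's). Camera axes: x right, y down, z forward; pixel columns grow to the right and rows downward; lengths in m; the calibration is good to about 2 mm. A picture is of the moment at which its call begins: read the wrist's pose just before it. camera_model takes no time and is no camera call.
- ctrl.close_job(): hands the job in, once; it reports no verdict.
The state is a dict: "time": time; "joint_positions": joint angles; "qd": joint speeds; "joint_torque": joint torques, N m; "position": TCP position; "tool_rot": TCP orientation; "ft_force": force on the tool from outside, world axes, zero at the start; "torque": the same for the moment, N m; "grip_width": opening from 0.0 (shut) to 1.0 (fully open).
Only numpy, scipy, OpenCV 4.12 (cv2) and the standard library are available. Lean on these libraries where they do the work, as an engineer would, in place of code of your own. Each camera call takes 0.05 s, during which the arm holds its last target.

## Working session

There is one attempt and no reset: what is moved stays moved. The work goes in short steps, Python scripts to look and compute and a shell command to move; the robot and the scene stay as the last step left them, time stands still between calls to the robot, and variables do not carry over. Pictures are saved under pics/ and viewed, and the job is handed in when it is done.

```bash
ls; mkdir -p pics; cat > h.py <<'E'
import numpy as np, cv2
from bench import ctrl
from scipy.spatial.transform import Rotation as R
def save(name,fn):
    im=ctrl.get_image(name); cv2.imwrite('pics/'+fn,im[:,:,::-1]); return im
def cam(name,st=None):
    m=ctrl.camera_model(name); K=np.array(m['K'])
    if 'rvec' in m:
        Rw=R.from_rotvec(np.ravel(m['rvec'])).as_matrix(); t=np.ravel(m['tvec'])
        return K,Rw.T,-Rw.T@t
    T=np.array(m['T_tool_cam']); Rt=R.from_rotvec(st['tool_rot']).as_matrix()
    return K,Rt@T[:3,:3],Rt@T[:3,3]+np.array(st['position'])
def onplane(c,px,z):
    K,A,o=c; px=np.atleast_2d(px).astype(float)
    d=(A@np.linalg.inv(K)@np.c_[px,np.ones(len(px))].T).T
    return o+d*((z-o[2])/d[:,2])[:,None]
def proj(c,P):
    K,A,o=c; q=(K@A.T@(np.atleast_2d(P)-o).T).T; return q[:,:2]/q[:,2:]
E
python3 - <<'E'
from h import *
s=ctrl.get_state(); print({k:np.round(v,4) for k,v in s.items()})
for n in ['scene','side','wrist']:
    save(n,n+'0.png'); c=cam(n,s); print(n,c[0].round(1).tolist(),c[1].round(3).tolist(),c[2].round(3))
E
```

```text
pics
{'time': np.float64(0.0), 'joint_positions': array([-1.1879,  0.3218, -0.0701,  1.4517,  0.0226,  1.3708, -0.0569]), 'qd': array([ 0.0016, -0.0014,  0.0003,  0.0013, -0.0014,  0.0007,  0.0019]), 'joint_torque': array([ 3.00000e-04, -4.91294e+01, -4.03900e-01, -3.12529e+01,
       -6.41000e-02,  4.35000e-02,  2.00000e-04]), 'position': array([0.2342, 0.6058, 0.2215]), 'tool_rot': array([-0.9346,  1.3629,  0.9327]), 'ft_force': array([ 0.3433,  0.4472, -0.0852]), 'torque': array([-0.0189, -0.0032, -0.0045]), 'grip_width': np.float64(0.9986)}
scene [[561.4, 0.0, 312.5], [0.0, 561.4, 243.8], [0.0, 0.0, 1.0]] [[-0.889, 0.254, -0.381], [0.458, 0.53, -0.714], [0.021, -0.809, -0.588]] [1.16  0.947 0.93 ]
side [[563.3, 0.0, 323.8], [0.0, 563.3, 244.7], [0.0, 0.0, 1.0]] [[-0.848, -0.374, 0.375], [-0.529, 0.62, -0.579], [-0.016, -0.69, -0.724]] [0.144 0.609 0.973]
wrist [[357.1, 0.0, 323.0], [0.0, 357.1, 244.8], [0.0, 0.0, 1.0]] [[0.36, 0.902, 0.237], [0.933, -0.348, -0.093], [-0.001, 0.255, -0.967]] [0.17  0.631 0.384]
```

View pics/scene0.png

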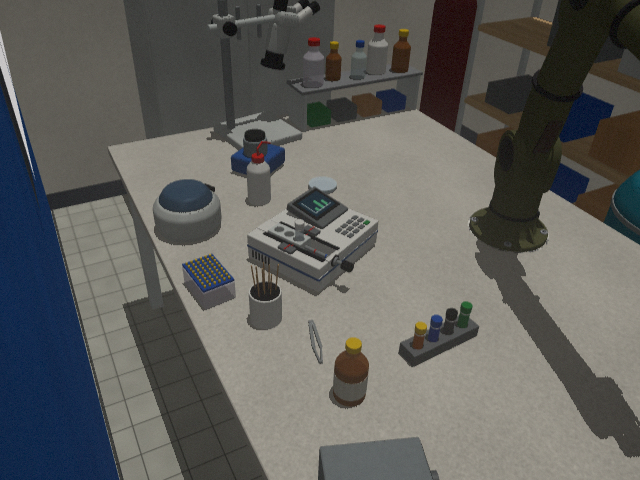

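View pics/side0.png

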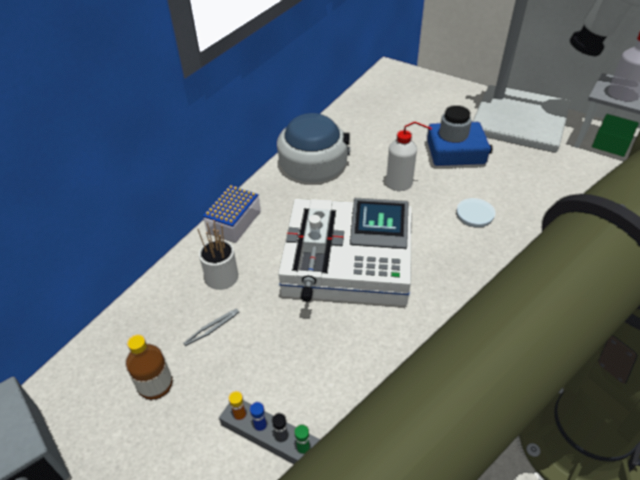

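View pics/wrist0.png

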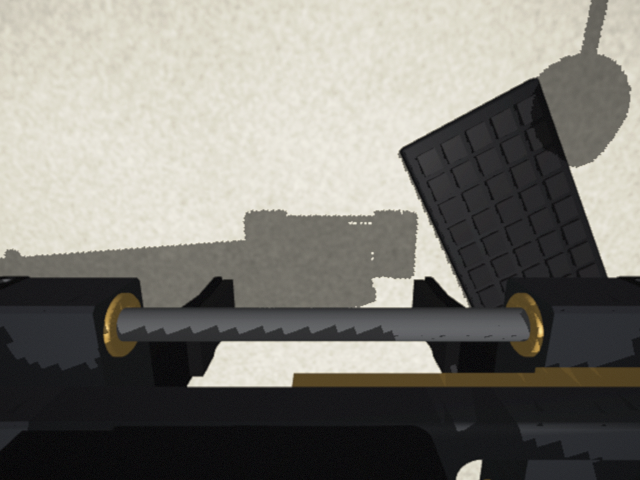

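The scene view shows the stand at lower right: yellow cap (420,328), blue (436,321), black (452,313), green (466,307). The photometer is at the centre with its knob at (345,266). The side view shows the same, with the knob at (307,293). In the wrist view nothing useful is below yet. I'll zoom in on crops next.

```bash
python3 - <<'E'
from h import *
a=cv2.imread('pics/scene0.png'); b=cv2.imread('pics/side0.png')
cv2.imwrite('pics/z1.png',cv2.resize(a[180:300,230:390],None,fx=5,fy=5,interpolation=cv2.INTER_CUBIC))
cv2.imwrite('pics/z2.png',cv2.resize(b[190:310,270:430],None,fx=5,fy=5,interpolation=cv2.INTER_CUBIC))
sc,sd=cam('scene'),cam('side')
print(onplane(sc,[[420,326],[466,305]],0.085).round(3), onplane(sd,[[237,398],[258,409],[279,421],[302,433]],0.085).round(3))
print(onplane(sc,[[348,266]],0.072).round(3), onplane(sd,[[307,290]],0.072).round(3))
for n,px in dict(reagent=[350,400],wash=[258,200],pot=[265,322],petri=[322,186],forc=[316,340]).items(): print(n,onplane(sc,[px],0).round(3))
E
```

```text
[[0.54  0.286 0.085]
 [0.407 0.277 0.085]] [[0.539 0.288 0.085]
 [0.495 0.285 0.085]
 [0.452 0.285 0.085]
 [0.407 0.282 0.085]]
[[0.566 0.025 0.072]] [[0.572 0.015 0.072]]
reagent [[0.735 0.332 0.   ]]
wash [[ 0.604 -0.466  0.   ]]
pot [[0.801 0.047 0.   ]]
petri [[ 0.38  -0.458  0.   ]]
forc [[0.72  0.152 0.   ]]
```

View pics/z1.png

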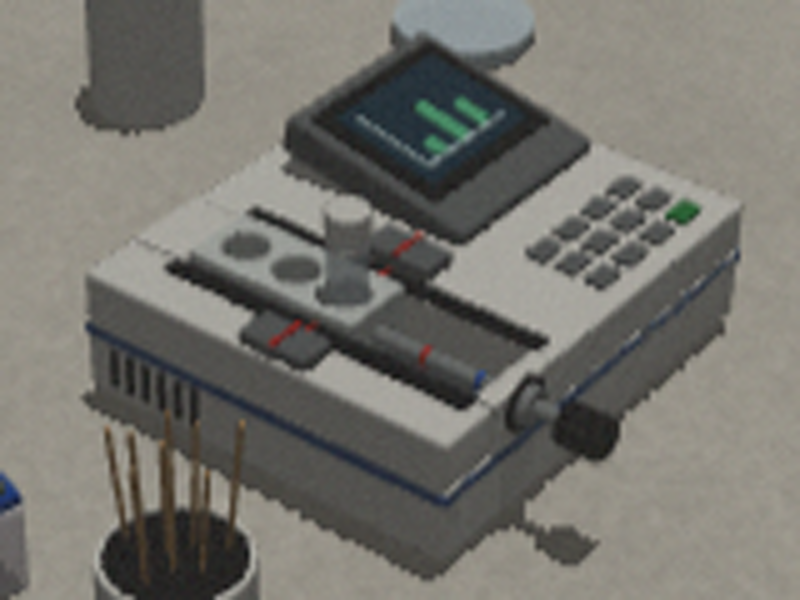

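View pics/z2.png

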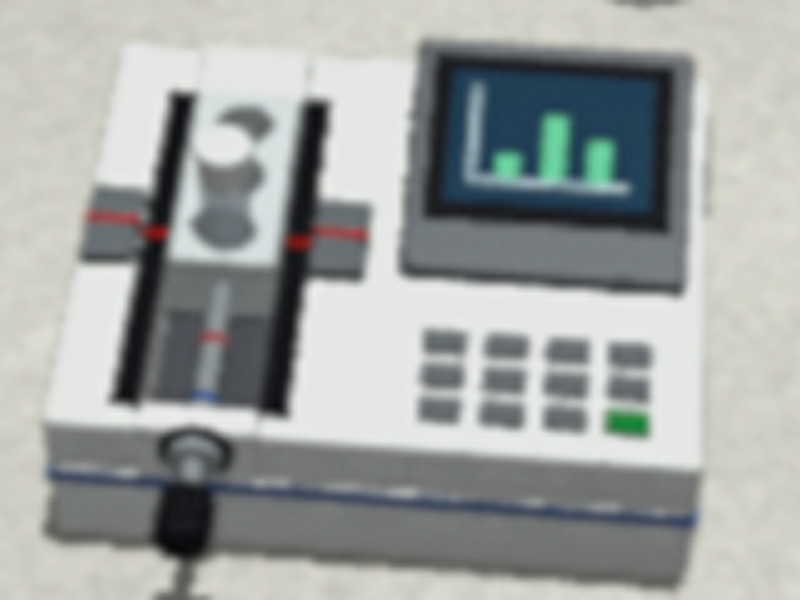

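```bash
python3 - <<'E'
from h import *
s=ctrl.get_state(); Rt=R.from_rotvec(s['tool_rot']).as_matrix(); print(Rt.round(3))
c=cam('wrist',s); p=np.array(s['position'])
for d in [-.019,0,.05,.1]: print(d,proj(c,p+Rt[:,0]*d).round(0))
sc,sd=cam('scene'),cam('side')
def tri(p1,p2):
    o=[];d=[]
    A=np.zeros((3,3));b=np.zeros(3)
    for c,p in((sc,p1),(sd,p2)):
        v=c[1]@np.linalg.inv(c[0])@np.r_[p,1.];v/=np.linalg.norm(v);M=np.eye(3)-np.outer(v,v);A+=M;b+=M@c[2]
        d.append((c,p))
    X=np.linalg.solve(A,b); return X.round(4),[ (proj(c,X)[0]-p).round(1) for c,p in d]
z1=lambda x,y:(230+x/5,180+y/5); z2=lambda x,y:(270+x/5,190+y/5)
print('knob',tri(z1(588,428),z2(184,522)))
print('bush',tri(z1(528,402),z2(195,452)))
print('red ring',tri(z1(425,355),z2(214,337)))
print('console',tri(z1(590,150),z2(690,290)))
print('lineL',tri(z1(287,333),z2(112,216)), 'lineR',tri(z1(403,250),z2(340,233)))
print('nest scene',onplane(sc,[z1(246,243),z1(297,268)],0.090).round(4))
print('blanktop scene',onplane(sc,[z1(346,207)],0.142).round(4),onplane(sd,[z2(224,143)],0.142).round(4))
E
```

```text
[[-0.    -0.933  0.36 ]
 [-0.001  0.36   0.933]
 [-1.    -0.    -0.002]]
-0.019 [[322. 313.]]
0 [[322. 296.]]
0.05 [[323. 264.]]
0.1 [[323. 244.]]
knob (array([0.5667, 0.0243, 0.0722]), [array([0.1, 0.2]), array([ 0. , -0.3])])
bush (array([ 0.5829, -0.0085,  0.0719]), [array([-0. , -0.1]), array([-0. ,  0.1])])
red ring (array([ 0.611 , -0.0669,  0.0716]), [array([-0.1, -0.2]), array([-0. ,  0.3])])
console (array([ 0.4439, -0.1885,  0.081 ]), [array([-0.3, -0.5]), array([-0.1,  0.8])])
lineL (array([ 0.6782, -0.0893,  0.0918]), [array([-0.1, -0.2]), array([-0. ,  0.2])]) lineR (array([ 0.5888, -0.1357,  0.0874]), [array([-0.1, -0.2]), array([-0. ,  0.3])])
nest scene [[ 0.6626 -0.1729  0.09  ]
 [ 0.6482 -0.1405  0.09  ]]
blanktop scene [[ 0.6345 -0.1111  0.142 ]] [[ 0.6318 -0.1111  0.142 ]]
```

Two-view triangulation agrees: the instrument axis is (0.438,-0.899), the blank is at (0.633,-0.111), and amber is at (0.54,0.287). I'll hover over amber next.

```bash
python3 -m pendant '[{"travel":[0,-0.05,-0.0235],"twist":-0.1},{"travel":[0,-0.1,-0.047],"twist":-0.2},{"travel":[0.01,-0.155,-0.073],"twist":-0.3},{"travel":[0.02,-0.21,-0.0985],"twist":-0.41},{"travel":[0.03,-0.265,-0.124],"twist":-0.41},{"travel":[0.04,-0.32,-0.15],"twist":-0.41},{"travel":[0.06,-0.37,-0.1735],"twist":-0.41},{"travel":[0.06,-0.4,-0.1875],"twist":-0.41},{"travel":[0.06,-0.4,-0.1875],"twist":-0.41},{"travel":[0.06,-0.4,-0.1875],"twist":-0.41}]' 1
python3 - <<'E'
from h import *
s=ctrl.get_state(); save('wrist','w1.png'); c=cam('wrist',s)
print(s['position'],proj(c,[[.54,.287,.091],[.495,.285,.091],[.407,.28,.091]]))
E
```

```text
time: 1.4
position: [0.539, 0.2877, 0.1618]
tool_rot: [-1.24, 1.191, 1.241]
ft_force: [-0.1, 0.7, -0.4]
grip_width: 0.999
[0.53896026 0.28765428 0.16181594] [[322.08717899 256.27805793]
 [321.90767798 189.84842958]
 [319.6490764   38.9510262 ]]
```

View pics/w1.png

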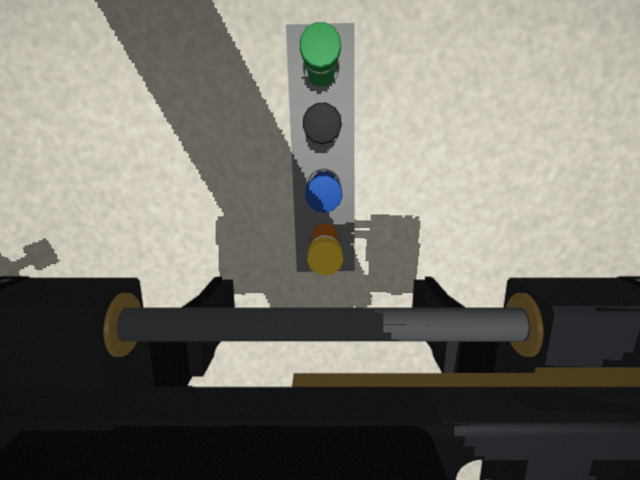

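The wrist view shows the stand running vertically: yellow cap (325,256), blue (324,191), black (322,123), green (320,45).

```bash
cat > caps.py <<'E'
from h import *
def capcenter(im,c,lo,hi,z=0.091,box=None,r=0.0125):
    hsv=cv2.cvtColor(im,cv2.COLOR_RGB2HSV); m=cv2.inRange(hsv,np.array(lo),np.array(hi))
    if box is not None:
        k=np.zeros_like(m); k[box[1]:box[3],box[0]:box[2]]=1; m=m*k
    n,l,st,ce=cv2.connectedComponentsWithStats(m); i=1+np.argmax(st[1:,4]); 
    ys,xs=np.where(l==i)
    # cap outline points backprojected on its top plane: side pixels land nearer the nadir; keep far-half points -> circle fit
    cn=max(cv2.findContours((l==i).astype(np.uint8),cv2.RETR_EXTERNAL,cv2.CHAIN_APPROX_NONE)[0],key=len)[:,0]+0.0
    P=onplane(c,cn,z)[:,:2]; nad=c[2][:2]; u=P.mean(0)-nad; u/=np.linalg.norm(u)
    t=(P-P.mean(0))@u; F=P[t>np.percentile(t,55)]
    from scipy.optimize import least_squares
    s=least_squares(lambda q:np.linalg.norm(F-q,axis=1)-r,F.mean(0)-0.005*u,loss='soft_l1',f_scale=0.001)
    return s.x,np.abs(s.fun).mean(),st[i]
E
python3 - <<'E'
from caps import *
s=ctrl.get_state(); c=cam('wrist',s); im=cv2.imread('pics/w1.png')[:,:,::-1].copy()
print(im[256,325],im[190,320],im[45,320],im[123,322],im[230,325])
pt=[]
for n,lo,hi,b in [('amber',(20,120,60),(35,255,255),None),('green',(50,100,60),(85,255,255),None),('blue',(100,120,60),(125,255,255),None),('blk',(0,0,0),(180,80,70),(300,95,345,145))]:
    r=capcenter(im,c,lo,hi,box=b); print(n,r); pt.append(r[0])
d=pt[0]-pt[1]; print(np.linalg.norm(d),np.degrees(np.arctan2(*d[::-1])))
Rt=R.from_rotvec(s['tool_rot']).as_matrix(); print(Rt.round(3))
dd=np.r_[pt[0],0]-s['position']; print('amber shift tool',Rt.T@dd)
E
```

```text
[115  95  23] [ 51  97 179] [ 77 167  99] [63 63 63] [90 48 15]
amber (array([0.62638747, 0.47215584]), np.float64(0.02010607880292562), array([ 293,  368,  347,   19, 3963], dtype=int32))
green (array([0.41071799, 0.28087213]), np.float64(0.0002593729372813144), array([ 300,   23,   41,   45, 1464], dtype=int32))
blue (array([0.49632815, 0.28645246]), np.float64(0.0003029890136303693), array([ 305,  171,   37,   42, 1153], dtype=int32))
blk (array([0.45448679, 0.28381586]), np.float64(0.0002937961056301809), array([ 303,  103,   39,   42, 1327], dtype=int32))
0.28827553264465133 41.57077747406449
[[-0.001 -0.999 -0.043]
 [-0.001 -0.043  0.999]
 [-1.     0.001 -0.001]]
amber shift tool [ 0.16177415 -0.09581621  0.17993664]
```

```bash
python3 - <<'E'
from caps import *
s=ctrl.get_state(); c=cam('wrist',s); im=cv2.imread('pics/w1.png')[:,:,::-1].copy()
r=capcenter(im,c,(20,120,60),(35,255,255),box=(290,220,360,290)); print(r)
d=r[0]-[.4107,.2809]; print(np.linalg.norm(d),np.degrees(np.arctan2(*d[::-1])))
Rt=R.from_rotvec(s['tool_rot']).as_matrix()
print('amber shift tool',Rt.T@(np.r_[r[0],0]-s['position']))
E
```

```text
(array([0.54015345, 0.28947584]), np.float64(0.00022263105824157494), array([ 307,  237,   36,   39, 1095], dtype=int32))
0.12973720285223397 3.790105902156389
amber shift tool [ 0.16197655 -0.00174283  0.00116738]
```

```bash
python3 -m pendant '[{"travel":[0.04,-0.002,0.001],"twist":-0.02},{"travel":[0.08,-0.002,0.001],"twist":-0.02},{"travel":[0.098,-0.002,0.001],"twist":-0.02},{"travel":[0.098,-0.002,0.001],"twist":-0.02}]' 1 && python3 -m pendant '[{"travel":[0,0,0],"twist":0},{"travel":[0,0,0],"twist":0},{"travel":[0,0,0],"twist":0},{"travel":[0,0,0],"twist":0},{"travel":[0,0,0],"twist":0}]' -1 20
```

```text
time: 1.95
position: [0.5392, 0.2899, 0.0631]
tool_rot: [-1.256, 1.181, 1.259]
ft_force: [-0.2, -1.0, 0.1]
grip_width: 1.0
time: 2.58
position: [0.5393, 0.2898, 0.0632]
tool_rot: [-1.256, 1.181, 1.259]
ft_force: [-0.0, -0.0, -0.5]
grip_width: 0.515
```

```bash
python3 -m pendant '[{"travel":[0,0,0],"twist":0},{"travel":[0,0,0],"twist":0},{"travel":[0,0,0],"twist":0},{"travel":[0,0,0],"twist":0},{"travel":[0,0,0],"twist":0}]' -1 20
```

```text
time: 3.2
position: [0.5393, 0.2898, 0.0632]
tool_rot: [-1.256, 1.181, 1.259]
ft_force: [-0.4, -0.5, -0.6]
grip_width: 0.276
```

```bash
python3 -m pendant '[{"travel":[-0.03,0,0],"twist":0},{"travel":[-0.08,0,0],"twist":0},{"travel":[-0.13,0,0],"twist":0},{"travel":[-0.177,0,0],"twist":0},{"travel":[-0.177,-0.009,-0.044],"twist":0},{"travel":[-0.177,-0.018,-0.088],"twist":0.12},{"travel":[-0.177,-0.028,-0.14],"twist":0.3},{"travel":[-0.177,-0.039,-0.193],"twist":0.45},{"travel":[-0.177,-0.049,-0.245],"twist":0.6},{"travel":[-0.177,-0.06,-0.298],"twist":0.75}]'
```

```text
time: 4.45
position: [0.6191, -0.0048, 0.2403]
tool_rot: [-0.688, 1.462, 0.688]
ft_force: [0.4, 0.2, -1.3]
grip_width: 0.276
```

```bash
python3 - <<'E'
from h import *
s=ctrl.get_state();Rt=R.from_rotvec(s['tool_rot']).as_matrix(); print(Rt.round(3), np.degrees(np.arctan2(Rt[1,2],Rt[0,2])),s['joint_positions'].round(2))
print(Rt.T@(np.array([.663,-.172,.24])-s['position']))
E
```

```text
[[-0.003 -0.771  0.636]
 [-0.001  0.636  0.771]
 [-1.     0.002 -0.003]] 50.483513639735996 [-0.36  0.26  0.4   1.52 -0.1   1.39  0.92]
[ 0.00039438 -0.14021974 -0.10104745]
```

```bash
python3 -m pendant '[{"travel":[0,-0.04,-0.029],"twist":0.11},{"travel":[0,-0.08,-0.058],"twist":0.22},{"travel":[0,-0.12,-0.086],"twist":0.33},{"travel":[0,-0.14,-0.101],"twist":0.43},{"travel":[0,-0.14,-0.101],"twist":0.43},{"travel":[0,-0.14,-0.101],"twist":0.43}]'
python3 - <<'E'
from h import *
s=ctrl.get_state(); save('wrist','w2.png'); save('scene','s2.png')
a=cv2.imread('pics/s2.png');cv2.imwrite('pics/s2z.png',cv2.resize(a[120:300,210:410],None,fx=4,fy=3.3,interpolation=cv2.INTER_CUBIC))
E
```

```text
time: 5.2
position: [0.663, -0.1699, 0.2401]
tool_rot: [-0.355, 1.545, 0.357]
ft_force: [-0.4, -0.3, -1.2]
grip_width: 0.282
```

View pics/w2.png

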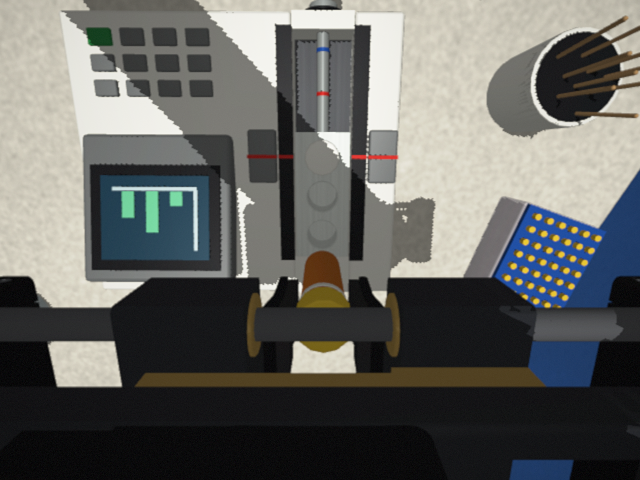

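View pics/s2z.png

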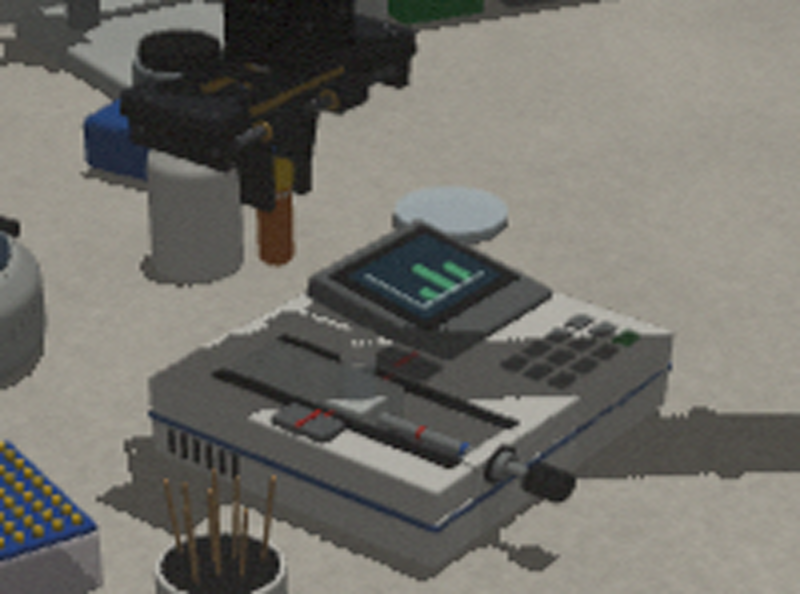

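The wrist view, looking along the instrument, shows the red index lines on row 157 (columns 247 to 398). The red ring is at (323,93), the blue ring at (322,49), and the empty nest mouths at about (323,193) and (321,233). The amber standard hangs straight in the gripper.

```bash
python3 - <<'E'
from h import *
s=ctrl.get_state(); c=cam('wrist',s); im=cv2.imread('pics/w2.png')[:,:,::-1].copy()
cv2.imwrite('pics/w2z.png',cv2.resize(cv2.convertScaleAbs(im[70:280,230:410,::-1],alpha=1.6),None,fx=4,fy=2.8,interpolation=cv2.INTER_CUBIC))
hsv=cv2.cvtColor(im,cv2.COLOR_RGB2HSV); m=cv2.inRange(hsv,(0,120,60),(8,255,255))|cv2.inRange(hsv,(172,120,60),(180,255,255)); m[:,:230]=0;m[:,420:]=0;m[180:]=0
n,l,st,ce=cv2.connectedComponentsWithStats(m); print(st[1:],ce[1:].round(1))
mb=cv2.inRange(hsv,(105,120,60),(125,255,255)); mb[:,:300]=0;mb[:,345:]=0;mb[80:]=0
ys,xs=np.where(mb); print('blue',xs.mean(),ys.mean())
E=onplane(c,[[247,157],[398,157]],.092); print('line ends',E.round(4), np.linalg.norm(E[1]-E[0]), 'mid',E.mean(0).round(4),np.degrees(np.arctan2(*(E[1]-E[0])[[1,0]])))
print('nests',onplane(c,[[323,193],[321,233]],.09).round(4))
print('rings',onplane(c,[[322.5,93],[322,49]],.077).round(4))
E
```

```text
[[317  91  12   5  42]
 [247 155  30   4 101]
 [279 154  14   5  57]
 [351 155  16   5  64]
 [368 155  30   4 116]] [[322.5  93.2]
 [261.9 156.2]
 [285.4 156.5]
 [358.9 156.7]
 [382.7 156.6]]
blue 322.65909090909093 48.90909090909091
line ends [[ 0.5775 -0.1399  0.092 ]
 [ 0.6923 -0.0836  0.092 ]] 0.12782441041454837 mid [ 0.6349 -0.1118  0.092 ] 26.091399277495714
nests [[ 0.6488 -0.139   0.09  ]
 [ 0.6629 -0.172   0.09  ]]
rings [[ 0.6118 -0.0645  0.077 ]
 [ 0.5965 -0.0343  0.077 ]]
```

View pics/w2z.png

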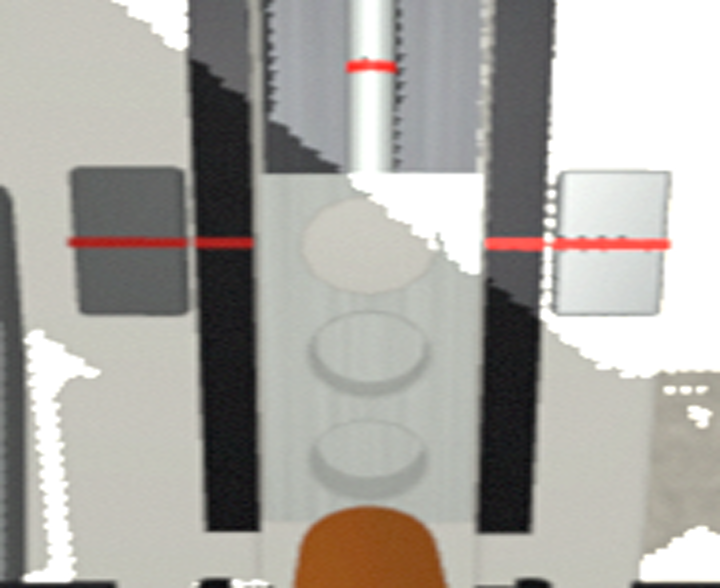

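```bash
python3 - <<'E'
from h import *
s=ctrl.get_state(); c=cam('wrist',s); Rt=R.from_rotvec(s['tool_rot']).as_matrix()
print('nests',onplane(c,[[322.25,196.4],[322,234.3]],.09).round(4),'blank',onplane(c,[[322,157.6]],.142).round(4), s['position'].round(4))
print(Rt.round(3),np.degrees(np.arctan2(Rt[1,2],Rt[0,2])))
for P in ([.6642,-.1736,0],[.6648,-.1729,0]): print(Rt.T@(np.array(P)-s['position']))
# where held standard's glass axis appears, expected vs seen at bottom(z=tcp-.056)
for d in (-0.027,-.019,0.0,.02,.04,.056): print(d,proj(c,s['position']+Rt[:,0]*d).round(1))
E
```

```text
nests [[ 0.6495 -0.142   0.09  ]
 [ 0.6642 -0.1726  0.09  ]] blank [[ 0.6346 -0.1115  0.142 ]] [ 0.6631 -0.1693  0.2404]
[[-0.003 -0.439  0.898]
 [ 0.     0.898  0.439]
 [-1.     0.002 -0.003]] 26.064961605868735
[ 0.24035102 -0.00472652 -0.0002808 ]
[ 0.24034945 -0.00436134  0.00056575]
-0.027 [[321.2 321.8]]
-0.019 [[321.3 313.4]]
0.0 [[321.5 296.3]]
0.02 [[321.6 281.8]]
0.04 [[321.7 269.9]]
0.056 [[321.8 261.9]]
```

```bash
python3 - <<'E'
from h import *
s=ctrl.get_state(); c=cam('wrist',s); Rt=R.from_rotvec(s['tool_rot']).as_matrix();p=s['position']
a=np.linspace(0,2*np.pi,73)
for oy in (0,-.001,-.002):
  f=lambda d,r: proj(c,[p+Rt@np.array([d,oy+r*np.cos(t),r*np.sin(t)]) for t in a])
  T=f(-.028,.0125);B=np.r_[f(.056,.008),f(.052,.011)]
  print(oy,'cap bottom row',T[:,1].max(),'cols',T[:,0].min(),T[:,0].max(),'glass top row',B[:,1].min(),'cols',B[:,0].min(),B[:,0].max())
im=cv2.imread('pics/w2.png'); print(im[240:258,322].tolist()); print(im[340:360:2,322].tolist())
h=cv2.cvtColor(im,cv2.COLOR_BGR2HSV)
xs=np.where((h[262,290:360,1]>150))[0]+290; print(xs.min(),xs.max())
xs=np.where((h[347,290:360,1]>150))[0]+290; print(xs.min(),xs.max())
E
```

```text
0 cap bottom row 349.85243084249976 cols 291.0576160919901 351.4125988530827 glass top row 246.97265975503737 cols 304.3402272428043 339.21472584525276
-0.001 cap bottom row 351.95736620154133 cols 291.11142974078064 351.36273235458805 glass top row 248.52064021346777 cols 304.3605908481981 339.19572910779266
-0.002 cap bottom row 354.0552336047836 cols 291.16505881179404 351.31303687906683 glass top row 250.0650865999314 cols 304.38090853831113 339.1767752012767
[[104, 108, 107], [98, 103, 100], [98, 102, 99], [97, 101, 99], [98, 102, 100], [98, 100, 100], [98, 101, 100], [97, 101, 99], [101, 104, 102], [105, 109, 107], [80, 91, 102], [38, 60, 92], [21, 50, 90], [15, 48, 88], [14, 48, 89], [17, 50, 90], [16, 48, 89], [16, 49, 90]]
[[42, 43, 44], [24, 94, 112], [26, 98, 117], [26, 99, 117], [23, 97, 116], [23, 97, 115], [93, 136, 150], [197, 213, 217], [199, 215, 219], [204, 218, 222]]
306 337
308 338
```

```bash
python3 -m pendant '[{"travel":[0.02,-0.003,0],"twist":0},{"travel":[0.05,-0.003,0],"twist":0},{"travel":[0.08,-0.003,0],"twist":0},{"travel":[0.09,-0.003,0],"twist":0},{"travel":[0.1,-0.003,0],"twist":0},{"travel":[0.11,-0.003,0],"twist":0},{"travel":[0.118,-0.003,0],"twist":0},{"travel":[0.118,-0.003,0],"twist":0}]'
python3 - <<'E'
from h import *
s=ctrl.get_state(); print(s['ft_force'].round(2),s['torque'].round(3),s['position'].round(4)); save('wrist','w3.png')
E
```

```text
time: 6.3
position: [0.6638, -0.1719, 0.1218]
tool_rot: [-0.356, 1.545, 0.358]
ft_force: [-0.1, 0.9, -0.2]
grip_width: 0.277
[-0.09  0.88 -0.19] [-0.004  0.033 -0.015] [ 0.6638 -0.1719  0.1218]
```

View pics/w3.png

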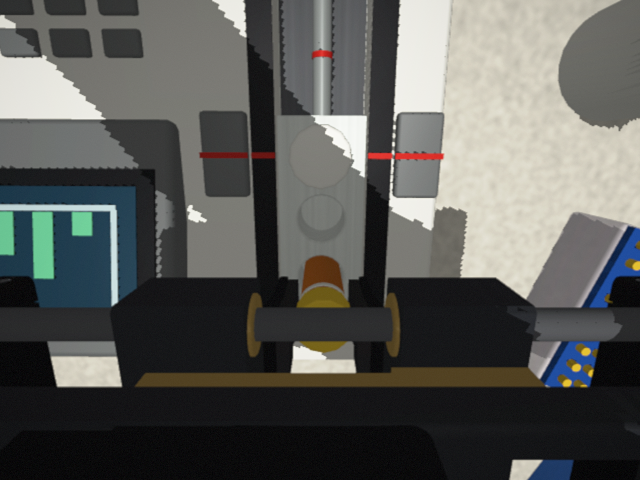

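The standard went into the far nest without contact: its glass dips below the carriage top at (322,258), and the force is under 1 N. Now I'll lower it the rest of the way.

```bash
python3 -m pendant '[{"travel":[0.004,0,0],"twist":0},{"travel":[0.007,0,0],"twist":0},{"travel":[0.008,0,0],"twist":0},{"travel":[0.008,0,0],"twist":0}]'
```

```text
time: 6.85
position: [0.6641, -0.1721, 0.1144]
tool_rot: [-0.356, 1.544, 0.358]
ft_force: [-0.3, 0.4, -0.7]
grip_width: 0.276
```

```bash
python3 -m pendant '[{"travel":[0,0,0],"twist":0},{"travel":[0,0,0],"twist":0},{"travel":[0,0,0],"twist":0},{"travel":[0,0,0],"twist":0},{"travel":[-0.05,0,0],"twist":0},{"travel":[-0.11,0,0],"twist":0},{"travel":[-0.126,0,0],"twist":0},{"travel":[-0.126,-0.03,0],"twist":0},{"travel":[-0.126,-0.03,0],"twist":0}]' 0.2
python3 - <<'E'
from h import *
s=ctrl.get_state(); print(s['ft_force'].round(2),s['position'].round(4)); save('wrist','w4.png'); save('side','d4.png')
a=cv2.imread('pics/d4.png');cv2.imwrite('pics/d4z.png',cv2.resize(a[150:320,230:450],None,fx=3.5,fy=3.5,interpolation=cv2.INTER_CUBIC))
E
```

```text
time: 7.98
position: [0.6771, -0.2016, 0.2395]
tool_rot: [-0.355, 1.546, 0.354]
ft_force: [-0.4, -0.2, -0.3]
grip_width: 0.597
[-0.39 -0.22 -0.35] [ 0.6771 -0.2016  0.2395]
```

View pics/w4.png

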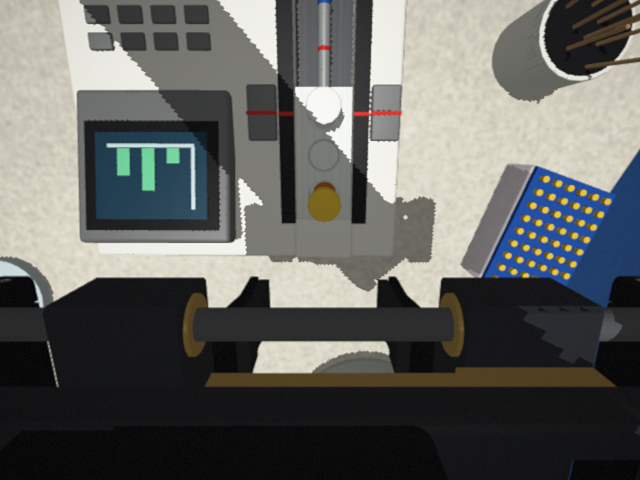

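View pics/d4z.png

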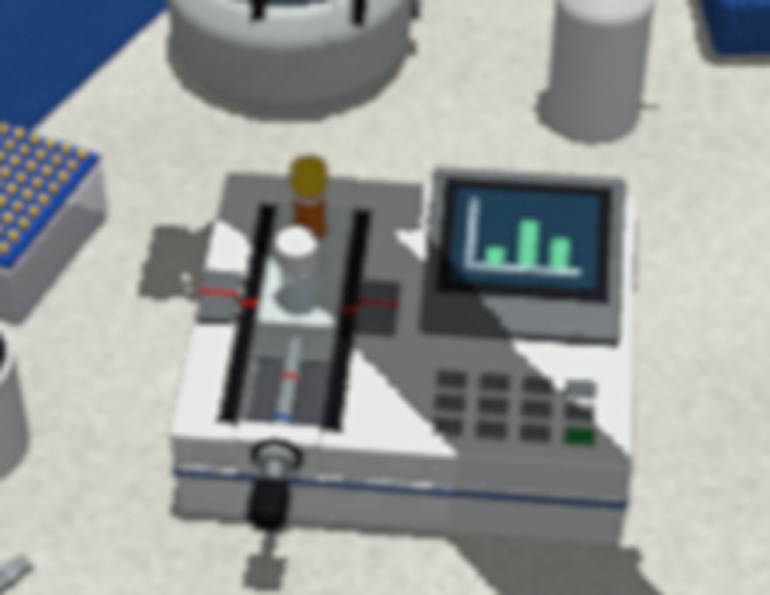

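Amber stands seated and upright in the far nest: its cap is at wrist (324,203), in line with the blank at (324,106). I'll measure its cap and the middle nest.

```bash
python3 - <<'E'
from caps import *
s=ctrl.get_state(); c=cam('wrist',s); im=cv2.imread('pics/w4.png')[:,:,::-1].copy()
print(capcenter(im,c,(20,120,60),(35,255,255),z=.142,box=(290,160,360,250)))
print('nest b',onplane(c,[[324,155]],.09))
Rt=R.from_rotvec(s['tool_rot']).as_matrix()
print(Rt.T@(np.array([.4107,.2809,.17])-s['position']), np.degrees(np.arctan2(Rt[1,2],Rt[0,2])),s['joint_positions'].round(2))
E
```

```text
(array([ 0.66403658, -0.16955368]), np.float64(0.0003347665142055599), array([308, 187,  33,  35, 892], dtype=int32))
nest b [[ 0.64914272 -0.13904006  0.09      ]]
[ 0.07106037  0.54771917 -0.02862799] 26.030950578205115 [-0.11  0.47  0.53  1.28 -0.23  1.46  0.85]
```

```bash
python3 -m pendant '[{"travel":[0,0.04,-0.002],"twist":-0.1},{"travel":[0,0.1,-0.005],"twist":-0.25},{"travel":[0,0.16,-0.008],"twist":-0.4},{"travel":[0,0.22,-0.012],"twist":-0.55},{"travel":[0,0.28,-0.015],"twist":-0.7},{"travel":[0,0.34,-0.018],"twist":-0.85},{"travel":[0,0.4,-0.021],"twist":-1.0},{"travel":[0.02,0.46,-0.024],"twist":-1.1},{"travel":[0.04,0.52,-0.027],"twist":-1.18},{"travel":[0.07,0.547,-0.029],"twist":-1.18}]' 1 && python3 -m pendant '[{"travel":[0,0,0],"twist":0},{"travel":[0,0,0],"twist":0}]'
python3 - <<'E'
from caps import *
s=ctrl.get_state(); im=save('wrist','w5.png'); c=cam('wrist',s)
r=capcenter(im,c,(50,100,40),(85,255,255),box=(250,180,400,310)); print(r)
Rt=R.from_rotvec(s['tool_rot']).as_matrix()
print(Rt.T@(np.r_[r[0],.0632]-s['position']), np.degrees(np.arctan2(Rt[1,2],Rt[0,2])),s['joint_positions'].round(2))
E
```

```text
time: 9.32
position: [0.4076, 0.2843, 0.1709]
tool_rot: [-1.257, 1.176, 1.266]
ft_force: [0.2, -0.5, 0.1]
grip_width: 0.998
time: 9.57
position: [0.4079, 0.284, 0.1716]
tool_rot: [-1.257, 1.175, 1.265]
ft_force: [0.8, 0.3, 0.4]
grip_width: 0.998
(array([0.40864918, 0.2803883 ]), np.float64(0.00041293335195087164), array([ 301,  221,   34,   49, 1226], dtype=int32))
[ 0.10835371 -0.00084385 -0.00403338] 94.0592450224268 [-0.72  0.03  0.06  1.89 -0.01  1.22  0.99]
```

View pics/w5.png

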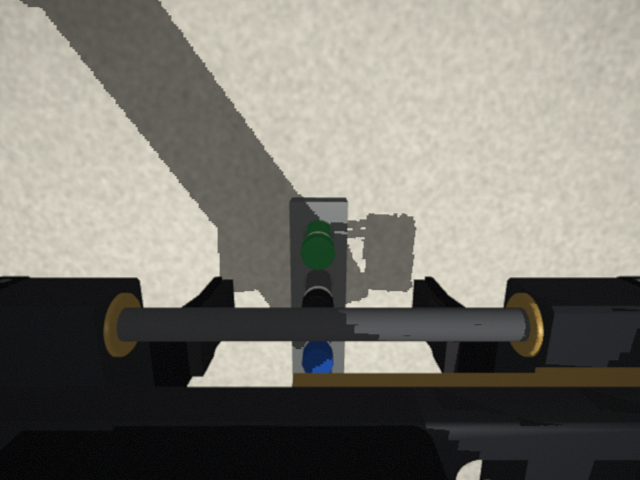

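The green cap is centred at about (318,250), clear of the fingers; black is at (318,297). I'll descend and grip.

```bash
python3 -m pendant '[{"travel":[0.04,-0.001,-0.004],"twist":0},{"travel":[0.08,-0.001,-0.004],"twist":0},{"travel":[0.1,-0.001,-0.004],"twist":0},{"travel":[0.108,-0.001,-0.004],"twist":0},{"travel":[0.108,-0.001,-0.004],"twist":0}]' 1 && python3 -m pendant '[{"travel":[0,0,0],"twist":0},{"travel":[0,0,0],"twist":0},{"travel":[0,0,0],"twist":0},{"travel":[0,0,0],"twist":0},{"travel":[0,0,0],"twist":0},{"travel":[0,0,0],"twist":0},{"travel":[0,0,0],"twist":0},{"travel":[0,0,0],"twist":0},{"travel":[0,0,0],"twist":0}]' -1 20
```

```text
time: 10.25
position: [0.4107, 0.2796, 0.0647]
tool_rot: [-1.255, 1.175, 1.262]
ft_force: [0.2, -0.3, -0.6]
grip_width: 1.001
time: 11.38
position: [0.4107, 0.2796, 0.0646]
tool_rot: [-1.255, 1.175, 1.262]
ft_force: [0.4, -0.5, 0.1]
grip_width: 0.278
```

```bash
python3 -m pendant '[{"travel":[-0.03,0,0],"twist":0},{"travel":[-0.08,0,0],"twist":0},{"travel":[-0.13,0,0],"twist":0},{"travel":[-0.178,0,0],"twist":0},{"travel":[-0.178,-0.017,-0.036],"twist":0},{"travel":[-0.178,-0.04,-0.085],"twist":0.12},{"travel":[-0.178,-0.064,-0.135],"twist":0.28},{"travel":[-0.178,-0.087,-0.185],"twist":0.44},{"travel":[-0.178,-0.11,-0.233],"twist":0.6},{"travel":[-0.178,-0.132,-0.28],"twist":0.75}]'
python3 - <<'E'
from h import *
s=ctrl.get_state();Rt=R.from_rotvec(s['tool_rot']).as_matrix(); a=np.degrees(np.arctan2(Rt[1,2],Rt[0,2]));print(a,np.radians(a-26.0))
print(Rt.T@(np.array([.663,-.170,.242])-s['position']))
E
```

```text
time: 12.62
position: [0.5623, 0.0068, 0.2413]
tool_rot: [-0.686, 1.458, 0.693]
ft_force: [-0.4, 0.4, -1.1]
grip_width: 0.276
50.61155968709695 0.42955275059094716
[-0.00165822 -0.19006388 -0.07272657]
```

```bash
python3 -m pendant '[{"travel":[-0.002,-0.045,-0.017],"twist":0.11},{"travel":[-0.002,-0.095,-0.036],"twist":0.22},{"travel":[-0.002,-0.145,-0.055],"twist":0.33},{"travel":[-0.002,-0.19,-0.073],"twist":0.43},{"travel":[-0.002,-0.19,-0.073],"twist":0.43},{"travel":[-0.002,-0.19,-0.073],"twist":0.43}]'
python3 - <<'E'
from h import *
s=ctrl.get_state(); im=save('wrist','w6.png')
cv2.imwrite('pics/w6z.png',cv2.resize(cv2.convertScaleAbs(im[70:360,230:410,::-1],alpha=1.6),None,fx=4,fy=2,interpolation=cv2.INTER_CUBIC))
E
```

```text
time: 13.38
position: [0.6626, -0.1695, 0.2417]
tool_rot: [-0.352, 1.543, 0.361]
ft_force: [1.1, 1.0, -0.2]
grip_width: 0.277
```

View pics/w6z.png

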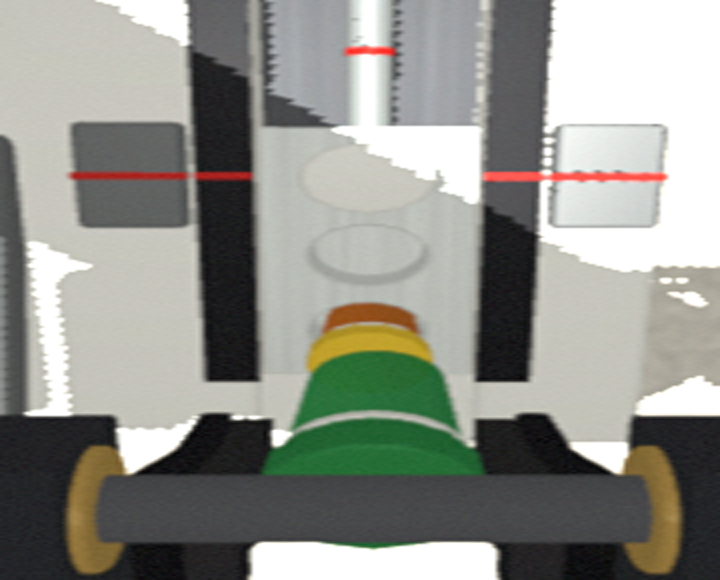

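The wrist view shows the middle nest clear at about (322,197), the index lines on row 157, and amber upright behind the hanging green.

```bash
python3 - <<'E'
from h import *
s=ctrl.get_state(); c=cam('wrist',s); Rt=R.from_rotvec(s['tool_rot']).as_matrix();p=s['position']
im=cv2.imread('pics/w6.png')[:,:,::-1].copy(); hsv=cv2.cvtColor(im,cv2.COLOR_RGB2HSV)
m=cv2.inRange(hsv,(0,120,60),(8,255,255))|cv2.inRange(hsv,(172,120,60),(180,255,255)); m[:150]=0;m[170:]=0;m[:,:230]=0;m[:,420:]=0
ys,xs=np.where(m);print('line',xs.min(),xs.max(),ys.mean()); E=onplane(c,[[xs.min()-.5,ys[xs<300].mean()],[xs.max()+.5,ys[xs>350].mean()]],.092);print(E.mean(0),np.degrees(np.arctan2(*(E[1]-E[0])[[1,0]])))
nb=onplane(c,[[322,196.7]],.09)[0]; print('nest b',nb)
g=cv2.inRange(hsv,(50,100,30),(85,255,255)); g[:,:280]=0;g[:,370:]=0; ys,xs=np.where(g); print('green rows',ys.min(),ys.max()); 
for r in (255,265,300,342): x=np.where(g[r])[0]; print(r,x.min(),x.max())
a=np.linspace(0,2*np.pi,73)
for oy in (0,.001,.002,.003):
  f=lambda d,r: proj(c,[p+Rt@np.array([d,oy+r*np.cos(t),r*np.sin(t)]) for t in a])
  T=f(-.0264,.0125);B=np.r_[f(.0576,.008),f(.0536,.011)]
  print(oy,T[:,1].max(),B[:,1].min(),T[:,0].mean(),B[:,0].mean())
print(Rt.T@(np.array([.6496,-.1420,p[2]])-p),np.degrees(np.arctan2(Rt[1,2],Rt[0,2])))
E
```

```text
line 248 396 157.7514619883041
[ 0.63453401 -0.11109261  0.092     ] 25.917436881988614
nest b [ 0.64917439 -0.14107608  0.09      ]
green rows 246 343
255 309 339
265 307 340
300 296 350
342 317 329
0 347.8406476552144 246.31266665725082 321.2474008505086 321.7908383151285
0.001 345.74669470284596 244.77111937220718 321.2454657213669 321.79018125233443
0.002 343.64573516913697 243.22606105463106 321.24352396819097 321.7895227227369
0.003 341.5377338280426 241.67747969574 321.2415755569034 321.78886272141824
[ 1.75668428e-04  2.97111282e-02 -2.53508619e-05] 26.085757939406033
```

```bash
python3 -m pendant '[{"travel":[0,0.0285,-0.001],"twist":0},{"travel":[0.03,0.0285,-0.001],"twist":0},{"travel":[0.06,0.0285,-0.001],"twist":0},{"travel":[0.085,0.0285,-0.001],"twist":0},{"travel":[0.092,0.0285,-0.001],"twist":0},{"travel":[0.1,0.0285,-0.001],"twist":0},{"travel":[0.108,0.0285,-0.001],"twist":0},{"travel":[0.116,0.0285,-0.001],"twist":0},{"travel":[0.116,0.0285,-0.001],"twist":0}]'
python3 - <<'E'
from h import *
s=ctrl.get_state(); print(s['ft_force'].round(2),s['torque'].round(3),s['position'].round(4)); save('wrist','w7.png')
E
```

```text
time: 14.55
position: [0.6486, -0.1427, 0.1255]
tool_rot: [-0.352, 1.543, 0.362]
ft_force: [-0.2, -0.8, -0.9]
grip_width: 0.28
[-0.15 -0.82 -0.88] [-0.069  0.039 -0.042] [ 0.6486 -0.1427  0.1255]
```

View pics/w7.png

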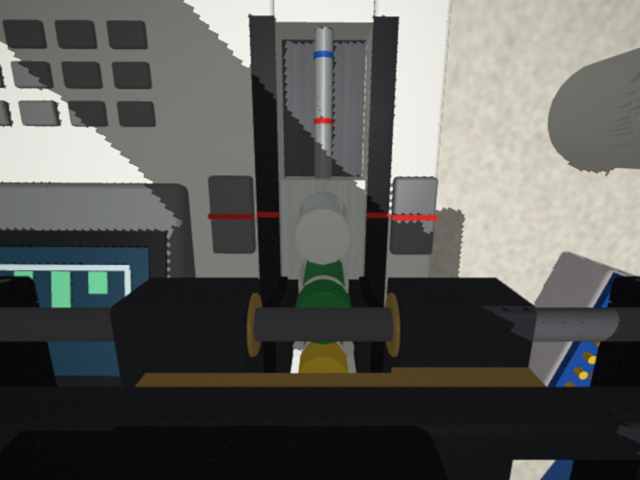

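Green is going down behind the blank at (323,285), in line with amber at (323,360). The force is about 1 N, so I'll lower it the last 10 mm.

```bash
python3 -m pendant '[{"travel":[0.004,0,0],"twist":0},{"travel":[0.008,0,0],"twist":0},{"travel":[0.01,0,0],"twist":0},{"travel":[0.01,0,0],"twist":0}]'
```

```text
time: 15.1
position: [0.6489, -0.1427, 0.116]
tool_rot: [-0.352, 1.542, 0.362]
ft_force: [-0.2, -0.3, -0.7]
grip_width: 0.278
```

```bash
python3 -m pendant '[{"travel":[0,0,0],"twist":0},{"travel":[0,0,0],"twist":0},{"travel":[0,0,0],"twist":0},{"travel":[0,0,0],"twist":0},{"travel":[-0.05,0,0],"twist":0},{"travel":[-0.11,0,0],"twist":0},{"travel":[-0.126,0,0],"twist":0},{"travel":[-0.126,-0.05,0],"twist":0},{"travel":[-0.126,-0.05,0],"twist":0}]' 0.2
python3 - <<'E'
from h import *
s=ctrl.get_state(); print(s['ft_force'].round(2),s['position'].round(4)); save('wrist','w8.png'); save('side','d8.png'); save('scene','s8.png')
a=cv2.imread('pics/d8.png')[190:310,270:380];b=cv2.imread('pics/s8.png')[180:300,230:340];
cv2.imwrite('pics/z8.png',cv2.resize(np.hstack([a,b]),None,fx=3.6,fy=3.6,interpolation=cv2.INTER_CUBIC))
E
```

```text
time: 16.23
position: [0.6705, -0.1931, 0.2404]
tool_rot: [-0.35, 1.546, 0.355]
ft_force: [-0.8, -0.6, -0.6]
grip_width: 0.596
[-0.76 -0.63 -0.63] [ 0.6705 -0.1931  0.2404]
```

View pics/w8.png

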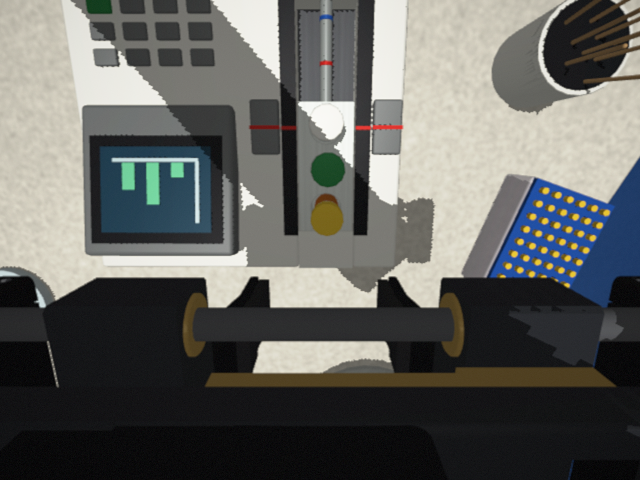

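View pics/z8.png

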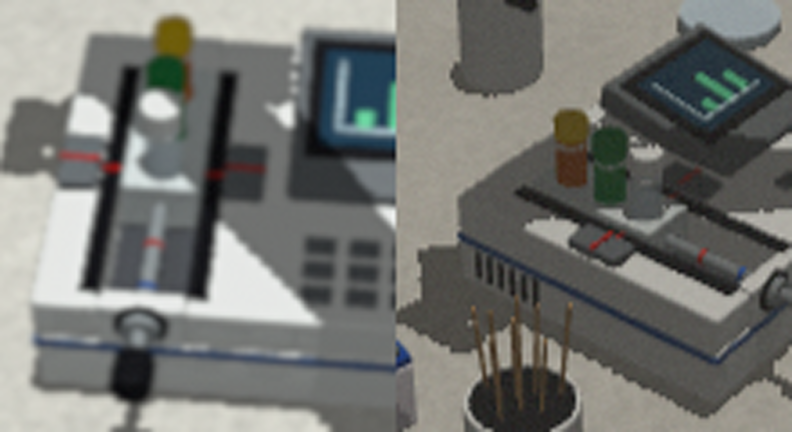

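All three stand upright in a row at equal height: white (327,122), green (328,170), yellow (327,217). Now to the knob.

```bash
python3 -m pendant '[{"travel":[0,0.04,0],"twist":0},{"travel":[0,0.09,0],"twist":0},{"travel":[0,0.14,0],"twist":0},{"travel":[0,0.19,0],"twist":0},{"travel":[0,0.23,0.002],"twist":0},{"travel":[0.06,0.24,0.002],"twist":0},{"travel":[0.09,0.24,0.002],"twist":0},{"travel":[0.09,0.24,0.002],"twist":0},{"travel":[0.09,0.24,0.002],"twist":0}]' 1
python3 - <<'E'
from h import *
s=ctrl.get_state(); im=save('wrist','w9.png'); c=cam('wrist',s); Rt=R.from_rotvec(s['tool_rot']).as_matrix()
print(proj(c,[[.5687,.0232,.072],[.5667,.0243,.072]]),Rt.T@(np.array([.5687,.0232,.053])-s['position']),np.degrees(np.arctan2(Rt[1,2],Rt[0,2])))
E
```

```text
time: 17.5
position: [0.5675, 0.0298, 0.154]
tool_rot: [-0.352, 1.541, 0.363]
ft_force: [0.9, 0.7, 0.7]
grip_width: 1.002
[[319.14681357 260.40926682]
 [317.30865111 257.90876456]] [ 0.10097545 -0.00720456 -0.00199735] 26.120916534088288
```

View pics/w9.png

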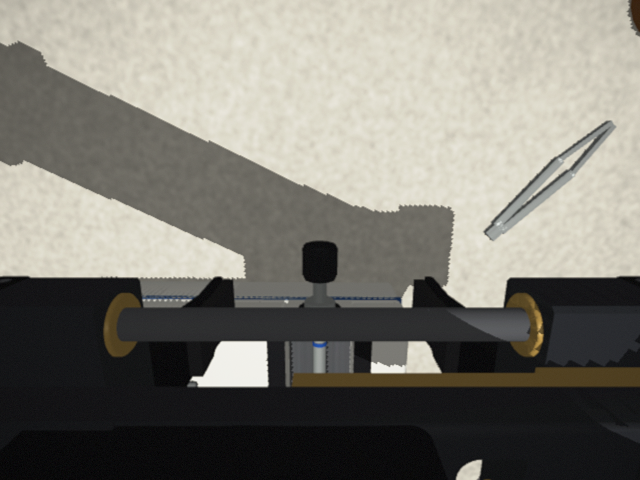

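The wrist view shows the knob centred at (320,262), between the open fingers, as predicted. I'll descend and pinch it.

```bash
python3 -m pendant '[{"travel":[0.03,-0.007,-0.002],"twist":0},{"travel":[0.07,-0.007,-0.002],"twist":0},{"travel":[0.101,-0.007,-0.002],"twist":0},{"travel":[0.101,-0.007,-0.002],"twist":0}]' 1 && python3 -m pendant '[{"travel":[0,0,0],"twist":0},{"travel":[0,0,0],"twist":0},{"travel":[0,0,0],"twist":0},{"travel":[0,0,0],"twist":0},{"travel":[0,0,0],"twist":0},{"travel":[0,0,0],"twist":0},{"travel":[0,0,0],"twist":0},{"travel":[0,0,0],"twist":0},{"travel":[0,0,0],"twist":0},{"travel":[0,0,0],"twist":0}]' -1 50
python3 - <<'E'
from h import *
s=ctrl.get_state(); print(s['position'].round(4),s['ft_force'].round(2),s['torque'].round(2))
for n in('scene','side','wrist'): save(n,n[:2]+'10.png')
a=cv2.imread('pics/si10.png')[190:310,270:380];b=cv2.imread('pics/sc10.png')[180:300,250:360];
cv2.imwrite('pics/z10.png',cv2.resize(np.hstack([a,b]),None,fx=3.6,fy=3.6,interpolation=cv2.INTER_CUBIC))
E
```

```text
time: 18.05
position: [0.5682, 0.023, 0.0527]
tool_rot: [-0.351, 1.543, 0.363]
ft_force: [-0.0, -0.2, 0.1]
grip_width: 0.994
time: 19.3
position: [0.5682, 0.0231, 0.0526]
tool_rot: [-0.351, 1.543, 0.363]
ft_force: [-0.0, 0.4, -0.3]
grip_width: 0.26
[0.5682 0.0231 0.0526] [-0.05  0.38 -0.26] [-0.05 -0.07 -0.05]
```

View pics/z10.png

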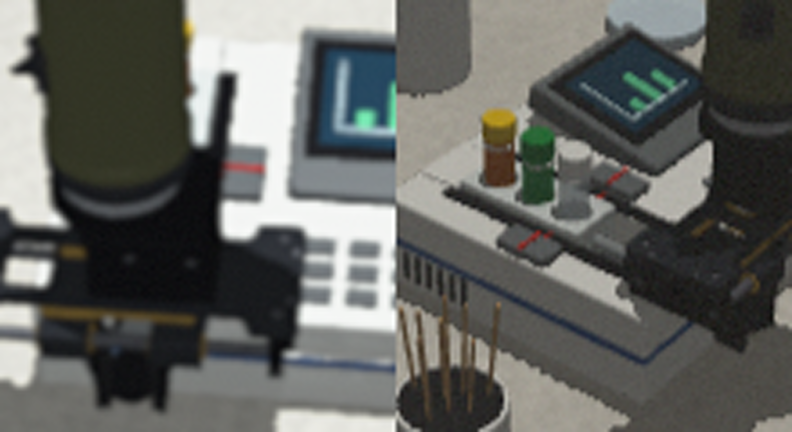

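View pics/wr10.png

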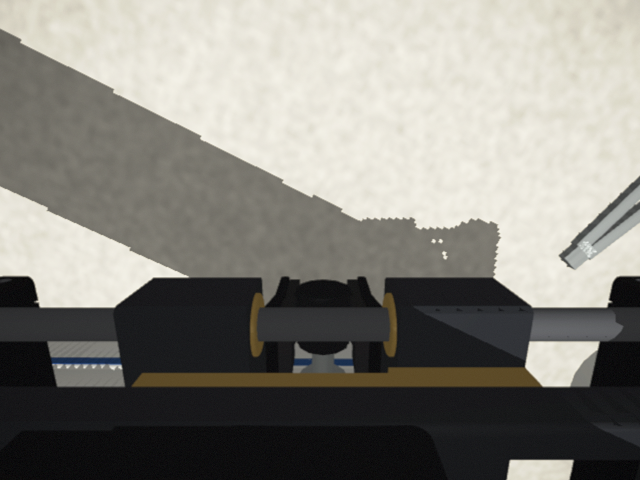

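The knob is pinched, and the scene view shows the three standards plus the index lines, which will serve to check the pull. Pulling smoothly along tool +y.

```bash
python3 -m pendant '[{"travel":[0,0.002,0],"twist":0},{"travel":[0,0.006,0],"twist":0},{"travel":[0,0.011,0],"twist":0},{"travel":[0,0.017,0],"twist":0},{"travel":[0,0.023,0],"twist":0},{"travel":[0,0.028,0],"twist":0},{"travel":[0,0.032,0],"twist":0},{"travel":[0,0.034,0],"twist":0},{"travel":[0,0.034,0],"twist":0}]'
python3 - <<'E'
from h import *
s=ctrl.get_state(); p=s['position']; print(p.round(4),s['ft_force'].round(2),s['torque'].round(2))
d=p-np.array([.5682,.0231,.0526]); print(np.linalg.norm(d),d@np.array([-.44,.898,0]),d@np.array([.898,.44,0]))
save('scene','sc11.png'); im=save('side','si11.png')
b=cv2.imread('pics/sc11.png')[180:300,250:390];
cv2.imwrite('pics/z11.png',cv2.resize(b,None,fx=5,fy=5,interpolation=cv2.INTER_CUBIC))
E
```

```text
time: 20.58
position: [0.5536, 0.0534, 0.0526]
tool_rot: [-0.352, 1.542, 0.362]
ft_force: [4.7, -3.1, -5.0]
grip_width: 0.26
[0.5536 0.0534 0.0526] [ 4.74 -3.08 -5.04] [-0.74 -1.07 -0.04]
0.033640045430683496 0.033639555440168625 0.00019212495555672067
```

View pics/z11.png

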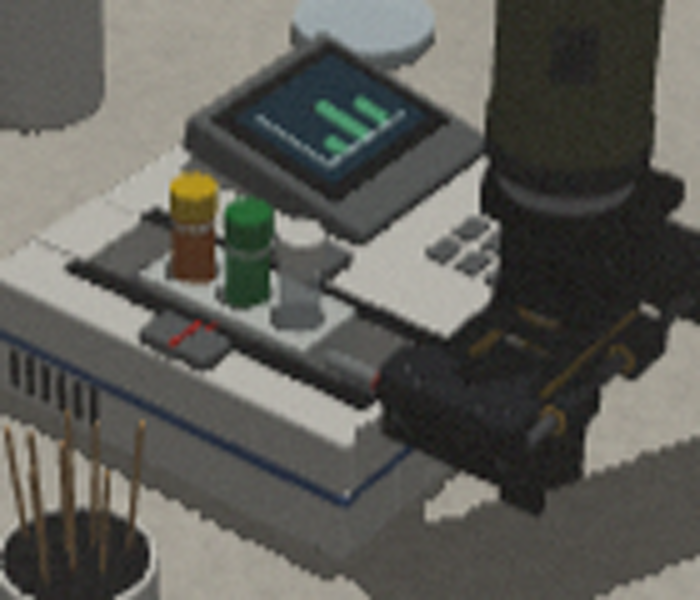

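Pulled out 33.6 mm; the force along the rod is about 4.9 N, consistent with the spring, and all three standards are upright. Pulling on to 68 mm.

```bash
python3 -m pendant '[{"travel":[0,0.002,0],"twist":0},{"travel":[0,0.006,0],"twist":0},{"travel":[0,0.011,0],"twist":0},{"travel":[0,0.017,0],"twist":0},{"travel":[0,0.023,0],"twist":0},{"travel":[0,0.028,0],"twist":0},{"travel":[0,0.032,0],"twist":0},{"travel":[0,0.0345,0],"twist":0},{"travel":[0,0.0345,0],"twist":0}]'
python3 - <<'E'
from h import *
s=ctrl.get_state(); p=s['position']; print(p.round(4),s['ft_force'].round(2),s['torque'].round(2))
d=p-np.array([.5682,.0231,.0526]); print(np.linalg.norm(d),d@np.array([-.44,.898,0]),d@np.array([.898,.44,0]))
save('scene','sc12.png'); im=save('side','si12.png'); save('wrist','wr12.png')
b=cv2.imread('pics/sc12.png')[180:300,250:390];
cv2.imwrite('pics/z12.png',cv2.resize(b,None,fx=5,fy=5,interpolation=cv2.INTER_CUBIC))
b=cv2.imread('pics/si12.png')[190:350,230:430];
cv2.imwrite('pics/zs12.png',cv2.resize(b,None,fx=3.7,fy=3.7,interpolation=cv2.INTER_CUBIC))
E
```

```text
time: 21.8
position: [0.5393, 0.0831, 0.0527]
tool_rot: [-0.353, 1.541, 0.36]
ft_force: [6.8, -5.1, -7.5]
grip_width: 0.26
[0.5393 0.0831 0.0527] [ 6.82 -5.15 -7.46] [-1.09 -1.41 -0.  ]
0.06661709311793818 0.06661573802688034 0.00044083219928807427
```

View pics/z12.png

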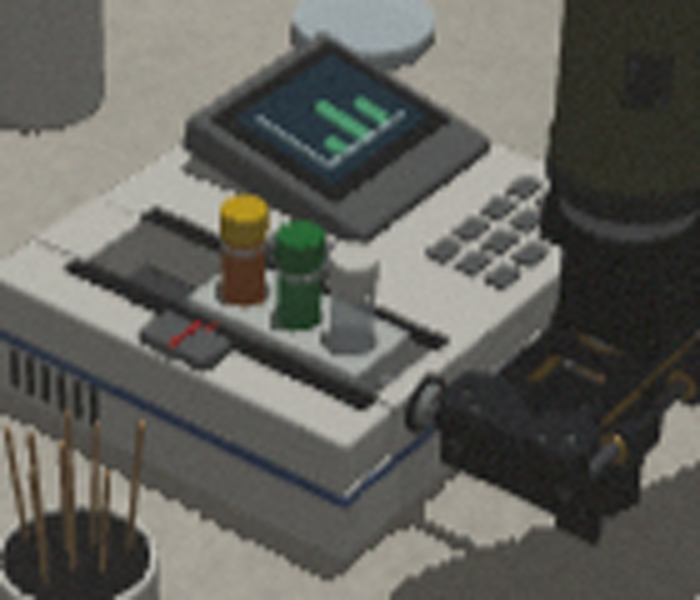

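View pics/zs12.png

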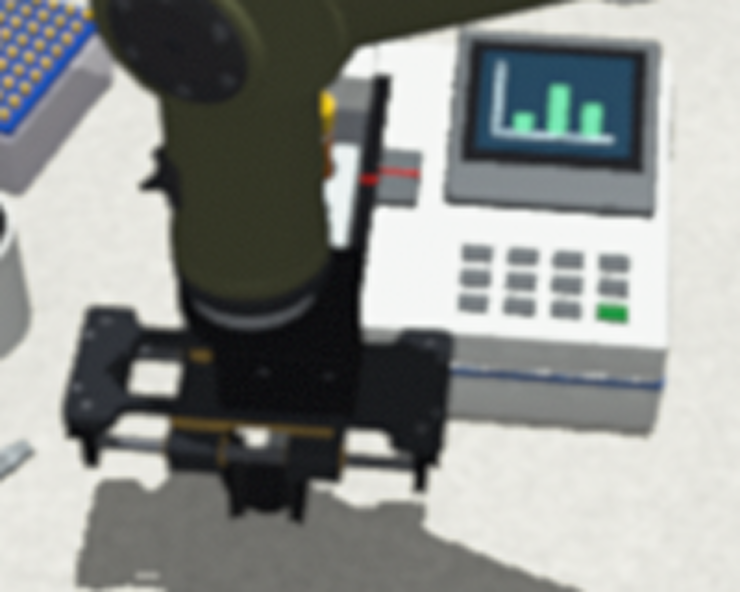

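View pics/wr12.png

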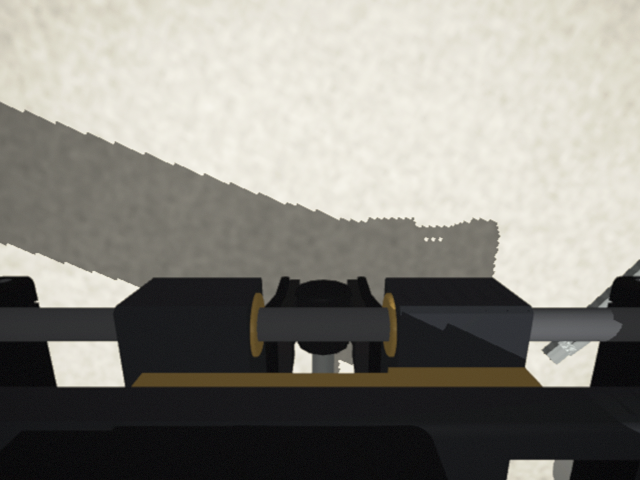

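TCP displacement is 66.6 mm. In the scene view amber (cap at crop (245,215)) is close to the index line, and all three stand upright. The side and wrist views hide the bush. I'll measure the displacement from the caps in the scene images.

```bash
python3 - <<'E'
from h import *
c=cam('scene'); u=np.array([-.44,.898])
def cent(f,lo,hi):
    im=cv2.imread('pics/'+f); h=cv2.cvtColor(im,cv2.COLOR_BGR2HSV); m=cv2.inRange(h,np.array(lo),np.array(hi)); k=np.zeros_like(m);k[205:245,270:330]=1;m*=k
    n,l,st,ce=cv2.connectedComponentsWithStats(m); i=1+np.argmax(st[1:,4]); return ce[i],st[i]
for nm,lo,hi in(('amber',(22,150,80),(35,255,255)),('green',(55,120,40),(80,255,255))):
    z=.134 if nm=='amber' else .12
    ref=None
    for f in('s8.png','sc10.png','sc11.png','sc12.png'):
        ce,st=cent(f,lo,hi); P=onplane(c,[ce],z)[0,:2]
        if ref is None or f=='sc10.png': ref=P
        print(nm,f,ce.round(1),st[2:],P.round(4),((P-ref)@u).round(4))
    
s=ctrl.get_state(); d=s['position']-np.array([.5682,.0231,.0526]); print(s['time'],d@np.array([-.44,.898,0]))
E
```

```text
amber s8.png [278. 215.] [ 9  9 63] [ 0.6655 -0.1724] 0.0
amber sc10.png [278.1 214.5] [ 9  9 66] [ 0.6645 -0.1743] 0.0
amber sc11.png [288.2 218.9] [ 9 10 73] [ 0.6496 -0.1444] 0.0335
amber sc12.png [298.2 223.4] [ 9 10 77] [ 0.6355 -0.115 ] 0.0661
green s8.png [316.7 208.5] [4 2 6] [ 0.5499 -0.1765] 0.0
green sc10.png [289.3 218. ] [ 9  7 40] [ 0.6362 -0.1663] 0.0
green sc11.png [299.2 222.4] [ 9  6 40] [ 0.6218 -0.1364] 0.0332
green sc12.png [310.  226.8] [ 9  6 42] [ 0.6058 -0.1065] 0.0671
21.95 0.06646341561589796
```

The caps moved 66.1 to 67.1 mm along the axis, so the rod follows without slip but is about 1.5 mm short, because the arm gives under the spring. Each call restarts from the measured pose, so I'll command 3 mm.

```bash
python3 -m pendant '[{"travel":[0,0.002,0],"twist":0},{"travel":[0,0.003,0],"twist":0},{"travel":[0,0.003,0],"twist":0},{"travel":[0,0.003,0],"twist":0},{"travel":[0,0.003,0],"twist":0},{"travel":[0,0.003,0],"twist":0}]'
python3 - <<'E'
from h import *
for i in range(2):
    s=ctrl.get_state(); d=s['position']-np.array([.5682,.0231,.0526]); print(s['time'],d@np.array([-.44,.898,0]),s['ft_force'].round(1))
    if i==0: save('scene','sc13.png')
b=cv2.imread('pics/sc13.png')[190:290,270:370];cv2.imwrite('pics/z13.png',cv2.resize(b,None,fx=6,fy=6,interpolation=cv2.INTER_CUBIC))
E
```

```text
time: 22.7
position: [0.5389, 0.0839, 0.0526]
tool_rot: [-0.355, 1.539, 0.357]
ft_force: [6.0, -6.6, -4.9]
grip_width: 0.259
22.7 0.06752174775436147 [ 6.  -6.6 -4.9]
22.75 0.06749835000137581 [ 6.6 -4.5 -6.4]
```

View pics/z13.png

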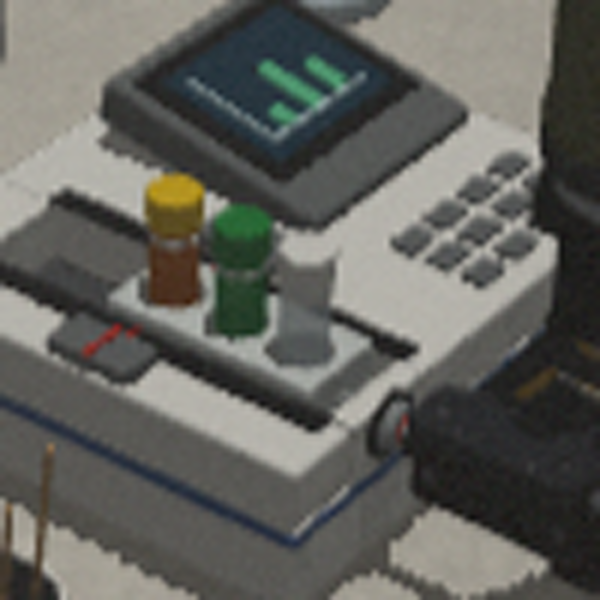

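The red ring has just appeared at the bush face at crop (403,428), and the TCP reads 67.5 mm. One more small correction of about 0.5 mm.

```bash
python3 -m pendant '[{"travel":[0,0.0025,0],"twist":0},{"travel":[0,0.0027,0],"twist":0},{"travel":[0,0.0027,0],"twist":0},{"travel":[0,0.0027,0],"twist":0},{"travel":[0,0.0027,0],"twist":0},{"travel":[0,0.0027,0],"twist":0}]'
python3 - <<'E'
from h import *
for i in range(3):
    s=ctrl.get_state(); d=s['position']-np.array([.5682,.0231,.0526]); print(s['time'],d@np.array([-.44,.898,0]),s['ft_force'].round(1))
    save(('scene','side','wrist')[i],'f%d.png'%i)
a=cv2.imread('pics/f0.png');b=a[235:275,315:355];cv2.imwrite('pics/z14.png',cv2.resize(b,None,fx=12,fy=12,interpolation=cv2.INTER_CUBIC))
# index lines vs amber axis in scene: glass base at mouth
c=cam('scene'); h=cv2.cvtColor(a,cv2.COLOR_BGR2HSV); u=np.array([-.44,.898])
for nm,lo,hi,z in(('amber',(22,150,80),(35,255,255),.134),):
    m=cv2.inRange(h,np.array(lo),np.array(hi)); k=np.zeros_like(m);k[205:245,270:330]=1;m*=k
    n,l,st,ce=cv2.connectedComponentsWithStats(m); i=1+np.argmax(st[1:,4]); P=onplane(c,[ce[i]],z)[0,:2]; print(ce[i],P,(P-[.6645,-.1743])@u,(P-[.6655,-.1724])@u)
E
```

```text
time: 23.5
position: [0.5387, 0.0845, 0.0526]
tool_rot: [-0.356, 1.538, 0.354]
ft_force: [6.1, -5.6, -5.9]
grip_width: 0.26
23.5 0.06811142281952007 [ 6.1 -5.6 -5.9]
23.55 0.06812468453224708 [ 6.4 -5.8 -5. ]
23.6 0.0681106748246193 [ 6.8 -5.9 -4.7]
[298.93670886 223.65822785] [ 0.63433346 -0.1128934 ] 0.06841640319963894 0.06715020319963894
```

View pics/z14.png

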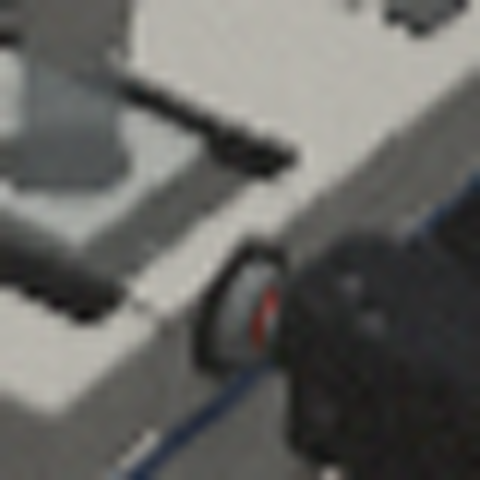

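View pics/f0.png

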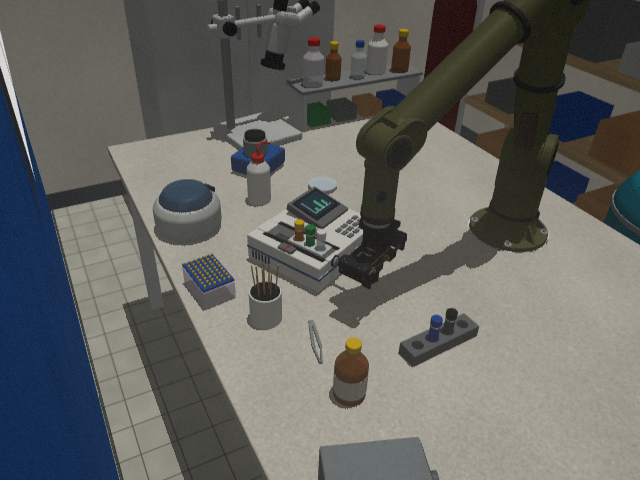

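```bash
python3 - <<'E'
from h import *
s=ctrl.get_state(); u=np.array([-.44,.898,0])
g=lambda p,r: np.array(p)-.019*R.from_rotvec(r).as_matrix()[:,0]
g0=g([.5682,.0231,.0526],[-.351,1.543,.363]); g1=g(s['position'],s['tool_rot']); print((g1-g0)@u, g1-g0, np.degrees(R.from_rotvec(s['tool_rot']).as_matrix()[:,0]))
c=cam('scene'); b=np.array([.6347,-.1115,.072])+.112*u
print('bush px',proj(c,[b]))
for q in (.066,.067,.068,.069,.070): print(q,proj(c,[np.array([.6347,-.1115,.077])+u*(.112+q-.068)]).round(2))
a=cv2.imread('pics/f0.png');h=cv2.cvtColor(a,cv2.COLOR_BGR2HSV);m=(cv2.inRange(h,(0,90,50),(10,255,255))|cv2.inRange(h,(170,90,50),(180,255,255)));m[:240]=0;m[285:]=0;m[:,:325]=0;m[:,350:]=0
ys,xs=np.where(m);print(xs,ys)
E
```

```text
0.06830298955065603 [-2.96865903e-02  6.15154675e-02  2.43342313e-07] [ 2.08989452e-01 -3.37036100e-02 -5.72953884e+01]
bush px [[334.21578358 260.04118762]]
0.066 [[333.65 258.16]]
0.067 [[333.98 258.31]]
0.068 [[334.3  258.46]]
0.069 [[334.63 258.61]]
0.07 [[334.96 258.76]]
[337 337 336 336 336] [259 260 261 262 263]
```

```bash
python3 - <<'E'
from h import *
print(ctrl.close_job()); s=ctrl.get_state(); print(s['time'],s['position'],s['grip_width'])
E
```

```text
the job is handed in; nothing more can be done
None
the job is handed in; nothing more can be done
```

I seated amber in the far nest and green in the middle nest with the rod still in. I then pulled the knob out smoothly to the red mark, and the job was handed in at about 23.6 s with the arm still holding it.

- **Pull:** the arm's own reading gave 68.1 to 68.3 mm against the 68 mm target. Amber's cap in the scene pictures gave 67.2 to 68.4 mm, depending on which earlier picture I compared it with.
- **Red ring:** it is visible right at the bush face. The scene camera shows only about 0.3 px per mm there, so the picture cannot confirm it to better than a few millimetres.
- **Corrections on the way:** the first full pull stopped at 66.6 mm because the arm gave under the spring. Two small further pulls brought it out to the mark.
- **Grip and standards:** the grip opening stayed constant through the pull, and the caps moved with the gripper, so I saw no slip. All three standards stand upright in a row.
- **Everything else:** blue and grey are still in the stand, and nothing else on the bench appears to have moved.
- **Forces:** the steady side and downward load at the wrist was about 3 to 7 N. This is small, but it means the grip on the knob is not perfectly aligned.

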